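# Run the row of setting rings home and close the retainer

### The job

Push the four steel setting rings along the channel of the rail as one touching row, with the fingertips behind the rearmost ring and touching only that ring, until the row is fully home against the end stop. Then push the swing retainer round until it lies square across the channel behind the rearmost ring, up to its limit. This is all pushing: the rings are not lifted and stay flat in the channel, and everything else on the table stays where it is.

Things in the scene. Friction and masses are not known exactly. Their poses are not given: they have to be found in the camera images.
- setting_rail: The setting rail, fixed: aluminium base 300 mm long (x), 60 wide (y), 8 thick; its top is the channel floor. Two steel side lips along it: tops 12 mm above the worktop, inner faces 41 mm apart, outer 51. A steel end stop (15 x 56 mm, 26 high) closes the +x end, face at x = +135 mm; the -x end is open. The row is pushed toward +x. Origin: centre of the underside, on the worktop; z up.
- rail_stop (a point): Centre of the foot of the end stop's face, at (135, 0, 8) mm in the rail's frame; same axes as the rail. With the row home the ring centres lie 19.5, 58.5, 97.5 and 136.5 mm from it along the rail.
- ring_1: The first of four identical steel setting rings lying flat in a row in the channel, 39 mm outside diameter, 14 mm high, with a bore; origin at the centre of its underside, on the channel floor 8 mm above the worktop. About 110 g (varies). This is the ring nearest the end stop; at the start 60 to 110 mm of free channel lie between it and the stop.
- ring_2: The second of four identical steel setting rings lying flat in a row in the channel, 39 mm outside diameter, 14 mm high, with a bore; origin at the centre of its underside, on the channel floor 8 mm above the worktop. About 110 g (varies). It touches the first (within 0.5 mm).
- ring_3: The third of four identical steel setting rings lying flat in a row in the channel, 39 mm outside diameter, 14 mm high, with a bore; origin at the centre of its underside, on the channel floor 8 mm above the worktop. About 110 g (varies). It touches the second.
- ring_4: The fourth of four identical steel setting rings lying flat in a row in the channel, 39 mm outside diameter, 14 mm high, with a bore; origin at the centre of its underside, on the channel floor 8 mm above the worktop. About 110 g (varies). The rearmost, the one to push: its top is 10 mm above the side lips, so fingertips held 2 to 6 mm above the lips meet its rim.
- retainer (a joint): Angle (rad) of the swing retainer on its upright pivot: 0 = closed, square across the channel, at its limit; grows anticlockwise from above; pi/2 = along the rail's -x, beside the channel; 2.2 = fully open. Starts at 1.65 to 2.1. Stiff (0.05 N m): stays where left, about 1 N moves it 50 mm from the pivot. Closed, its face stands 5 mm behind the home row.
- retainer_pivot (a point): On the retainer's pivot axis at half the bar's height, at (-32, -42, 24) mm in the rail's frame, outside the channel; does not turn with the bar. The retainer is a straight steel bar 12 mm thick (6 mm either side of the line pivot to tip), 14 to 34 mm above the worktop; hub radius 9.5 mm, dark bolt head on it up to 38 mm above the worktop.
- retainer_tip (a point): The middle of the rounded free end of the retainer bar, 74 mm from the pivot axis, 24 mm above the worktop. It moves with the retainer.
- bearing: Bystander: sealed ball bearing lying flat, 35 mm diameter, 11 mm high, beside the rail. Origin at the centre of its underside.
- loupe: Bystander: black eye loupe, 34 mm diameter, 30 mm high, beside the rail. Origin at the centre of its underside.
- brass_fitting: Bystander: upright brass fitting, 12 mm diameter, 23 mm high, beside the rail. Origin at the centre of its underside.
- gauge_block: Bystander: upright steel block, about 19 x 36 mm in plan, 30 mm high, beside the rail. Origin at the centre of its underside.
- spare_disc: Bystander: round contact disc with two studs, 23 mm diameter, 13 mm high, beside the rail near the end stop. Origin at the centre of its underside.
Things that resemble listed ones, but are neither listed nor needed, are in the scene too. What is shaped like the ring_2 but black or brown is not meant.

How it is judged:
On the way, in this order (a step that is already met when the one before it is completed fails the run):
1. the row of rings is fully home against the end stop, while the retainer is still open (x of ring_1 in the frame of setting_rail above 0.1135 m and distance between ring_1 and ring_2 below 0.0412 m and distance between ring_2 and ring_3 below 0.0412 m and distance between ring_3 and ring_4 below 0.0412 m and z of each of ring_1, ring_2, ring_3, ring_4 in the frame of setting_rail below 0.0105 m and y of ring_1 in the frame of setting_rail between -0.004 and 0.004 m and angle between each of ring_1, ring_2, ring_3, ring_4's own z axis and vertical below 0.06 rad and y of ring_2 in the frame of setting_rail between -0.004 and 0.004 m and y of ring_3 in the frame of setting_rail between -0.004 and 0.004 m and y of ring_4 in the frame of setting_rail between -0.004 and 0.004 m and value of joint retainer above 0.6 rad), for 0.2 s.
2. the retainer is closed across the channel behind the row (value of joint retainer below 0.07 rad), for 0.2 s.
At the end, for the whole second after the job is handed in: The first ring is within 2 mm of the end stop and each next ring within 2.2 mm of the one before; all lie flat in the channel and at rest; the retainer is within 0.07 rad of square across the channel (x of ring_1 in the frame of setting_rail above 0.1135 m and distance between ring_1 and ring_2 below 0.0412 m and distance between ring_2 and ring_3 below 0.0412 m and distance between ring_3 and ring_4 below 0.0412 m and z of each of ring_1, ring_2, ring_3, ring_4 in the frame of setting_rail below 0.0105 m and y of ring_1 in the frame of setting_rail between -0.004 and 0.004 m and angle between each of ring_1, ring_2, ring_3, ring_4's own z axis and vertical below 0.06 rad and y of ring_2 in the frame of setting_rail between -0.004 and 0.004 m and y of ring_3 in the frame of setting_rail between -0.004 and 0.004 m and y of ring_4 in the frame of setting_rail between -0.004 and 0.004 m and linear speed of each of ring_1, ring_2, ring_3, ring_4 below 0.01 m/s and value of joint retainer below 0.07 rad and velocity of joint retainer below 0.05 rad/s); the robot touches nothing.
It fails at once if a ring is lifted or tipped (underside more than 6 mm above the channel floor, or tilted more than 0.35 rad) (z of any of ring_1, ring_2, ring_3, ring_4 in the frame of setting_rail above 0.014 m or angle between any of ring_1, ring_2, ring_3, ring_4's own z axis and vertical above 0.35 rad).
It fails at once if the row is pulled apart (a gap of more than 12 mm between neighbours) (distance between ring_1 and ring_2 above 0.051 m or distance between ring_2 and ring_3 above 0.051 m or distance between ring_3 and ring_4 above 0.051 m).
It fails at once if the gripper pushes on one of the three front rings (more than 1 N) (contact force between the fingers and ring_1 above 1 N or contact force between the fingers and ring_2 above 1 N or contact force between the fingers and ring_3 above 1 N).
It fails at once if a bystander is moved by more than 15 mm (distance of any of bearing, loupe, brass_fitting, gauge_block, spare_disc from where it was at the start of the episode above 0.015 m).
It also fails if it takes over 51 s, if anything falls off the work surface, if the arm or the gripper's body presses on something with over 40 N, if the wrist force passes 120 N, or if a joint passes its speed limit or range.

### The arm

A 6-joint arm with a two-finger parallel gripper is mounted at the origin on a cart in front of the work surface, level with it; the furniture and walls round the work are solid. World frame = base frame: x ahead of the robot, y to its left, z up, the work surface at z = 0. Lengths are in m, angles in rad, forces in N, time in s.
With the tool pointing down it reaches from about 0.425 to 0.95 m from the base axis. Payload 14.7 kg.
Tool frame: the origin (TCP) lies at the very end of the fingers, on their centre line; the grasp point (between the pads) lies 19 mm behind it (manip.hold_point_z is the distance from the TCP to the grasp point, in m); y points along the fingers, x is the direction in which the jaws open and shut, and the axes are right-handed (so a half turn about y gives the same grasp; the last joint's range is limited). The gripper opens to 85 mm and grips with 20 to 120 N. Pads are 22 mm wide; open, the fingers measure 114 mm over their backs; the gripper's body (76 mm by 85 mm) begins 54 mm behind the grasp point. The pads swing forward as they close: fully open they stand 13 mm farther back than shut.
Start: joints at [1.281, 0.48, 1.596, -0, 1.065, -0.047], TCP at [0.156, 0.631, 0.231] pointing down, gripper open.
Joint ranges: [-2.75, 2.75], [-0.82, 2.05], [0.23, 2.67], [-1.56, 4.7], [0.09, 2.69], [-2.92, 2.92]. Speed limits (rad/s): [1.89, 1.89, 2.39, 3.01, 3.01, 3.01].

### API

Orientations are given as a rotation vector (axis times angle).
In Python, from cell import observe, cams, manip gives the robot as it stands. The module is installed in compiled form; this text tells all that it offers.
- The arm moves only by the shell command python3 -m creep 'ROWS'. ROWS is JSON, a list of rows, each a list of 3 entries, a list of its own where there are three numbers: the turn, a rotation vector about the tool's x, y, z each as a share of 0.1 rad, from -1 to 1, then the shift along the tool's x, y, z each as a share of 0.025 m, from -1 to 1, then the opening, from -1 (shut) to 1 (fully open). In form: [[[rx, ry, rz], [dx, dy, dz], grip], ...]. A call has 1 to 8 rows; each row shifts and turns the commanded pose from where the row before left it, along the tool's axes as they then stand; what a row does not reach is not made up. A row lasts 1/10 s, in which the tool goes at most 50 mm and 8.59 degrees, less where a joint would pass 70% of its speed; a pose out of reach is approached as far as the arm can. A call with a number of a shift or a turn outside -1 to 1 is refused whole. A call with a gripper value outside its range is refused whole. The fingers move at their own pace and stop on an object; the grip force is fixed at half the most. Time passes only in rows, so rows that do not move let the fingers close. It gives the time, the measured TCP pose, the force and the opening at its end, in the units of the state.
- observe(): the state, without advancing time (a new reading comes with each control period).
- cams.capture(name): name is "side" or "top"; returns the picture (384x512x3 uint8, red, green, blue); there is no depth.
- cams.camera_params(name): a dict with "fx", "fy", "cx", "cy" (pixels), "rvec" (rotation vector, rad) and "tvec" (3), from world to camera coordinates, as OpenCV has them. Camera axes: x right, y down, z forward; pixel columns grow to the right and rows downward; lengths in m; the calibration is good to about 2 mm. A picture is of the moment at which its call begins. camera_params takes no time and is no camera call.
- manip.finish_job(): hands the job in, once; it reports no verdict.
The state is a dict: "clock": time; "joint_positions": joint angles; "joint_velocities": joint speeds; "joint_torque": joint torques, N m; "tool_pos": TCP position; "ee_rot": TCP orientation; "force": force on the tool from outside, world axes, zero at the start; "torque": the same for the moment, N m; "grip_width": finger opening in m.
Only numpy, scipy, OpenCV 4.12 (cv2) and the standard library are available. Lean on these libraries where they do the work, as an engineer would, in place of code of your own. Each camera call takes 0.05 s, during which the arm holds its last target.

## Working session

There is one attempt and no reset: what is moved stays moved. The work goes in short steps, Python scripts to look and compute and a shell command to move; the robot and the scene stay as the last step left them, time stands still between calls to the robot, and variables do not carry over. Pictures are saved under pics/ and viewed, and the job is handed in when it is done.

```bash
mkdir -p pics; cat > h.py <<'E'
import numpy as np, cv2
from cell import observe, cams, manip
def P(n):
    p=cams.camera_params(n); K=np.array([[p['fx'],0,p['cx']],[0,p['fy'],p['cy']],[0,0,1.]])
    R=cv2.Rodrigues(np.array(p['rvec'],float))[0]; return K,R,np.array(p['tvec'],float).ravel()
def proj(n,X):
    K,R,t=P(n); X=np.atleast_2d(X); c=(R@X.T).T+t; q=(K@c.T).T; return q[:,:2]/q[:,2:]
def ray(n,u,v,z):
    K,R,t=P(n); d=R.T@np.linalg.inv(K)@np.array([u,v,1.]); o=-R.T@t; return o+d*(z-o[2])/d[2]
def snap(n,f):
    im=cams.capture(n)[:,:,::-1].copy(); cv2.imwrite('pics/%s.png'%f,im); return im
E
python3 - <<'E'
from h import *
for n in('top','side'):
    im=snap(n,n+'0'); cv2.imwrite('pics/%s0.png'%n,im)
    K,R,t=P(n); print(n,K[0,0],(-R.T@t).round(3),R[2].round(2))
s=observe(); print(s)
E
```

```text
top 422.9521640464141 [ 0.325 -0.119  0.872] [ 0.17  0.01 -0.99]
side 460.1646968198233 [ 0.295 -0.816  0.581] [ 0.22  0.77 -0.6 ]
{'clock': 0.1, 'joint_positions': array([ 1.28142025e+00,  4.80770791e-01,  1.59681558e+00,  1.86112216e-05,
        1.06509628e+00, -4.66161946e-02]), 'joint_velocities': array([ 0.00156826, -0.00090074, -0.00146697,  0.00208846,  0.0028278 ,
       -0.00138148]), 'joint_torque': array([-5.62039186e-04, -9.52262449e+01, -4.31032133e+01,  3.83551605e-05,
        5.39786881e-03,  1.16051747e-04]), 'tool_pos': array([0.1561266 , 0.63058885, 0.23073373]), 'ee_rot': array([-1.31494111, -1.02786255,  1.02936168]), 'force': array([-0.24297099, -0.05531292, -0.29371146]), 'torque': array([-0.01159665,  0.00305468, -0.04038878]), 'grip_width': 0.08519315094251588}
```

View pics/top0.png

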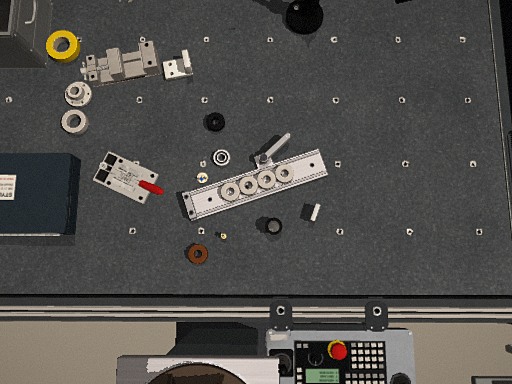

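View pics/side0.png

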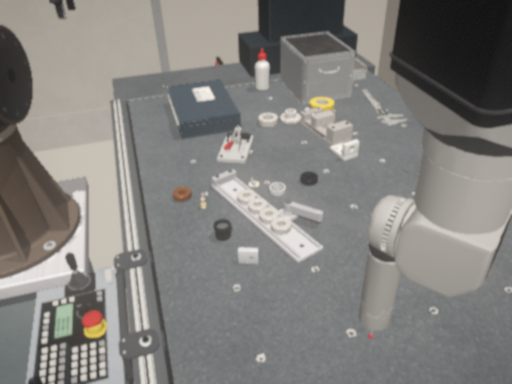

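```bash
python3 - <<'E'
from h import *
s=observe(); print(cv2.Rodrigues(s['ee_rot'])[0].round(3))
im=cv2.imread('pics/top0.png')
E
```

```text
[[ 0.24  -0.    -0.971]
 [ 0.971 -0.001  0.24 ]
 [-0.001 -1.     0.   ]]
```

```bash
python3 - <<'E'
from h import *
for n in('top','side'):
    print(n,proj(n,[[0,0,0],[.5,0,0],[.5,.2,0],[.5,-.2,0],[.156,.631,.231]]).round(0).tolist())
im=cv2.imread('pics/top0.png')
cv2.imwrite('pics/topc.png',cv2.resize(im[110:275,140:345],None,fx=3.9,fy=3.6,interpolation=cv2.INTER_CUBIC)[:, :800])
im=cv2.imread('pics/side0.png')
cv2.imwrite('pics/sidec.png',cv2.resize(im[150:275,160:350],None,fx=4.2,fy=4.2,interpolation=cv2.INTER_CUBIC)[:600,:800])
E
```

```text
top [[195.0, 440.0], [202.0, 182.0], [107.0, 181.0], [297.0, 182.0], [-265.0, 384.0]]
side [[7.0, 231.0], [250.0, 185.0], [229.0, 142.0], [278.0, 242.0], [69.0, 18.0]]
```

View pics/topc.png

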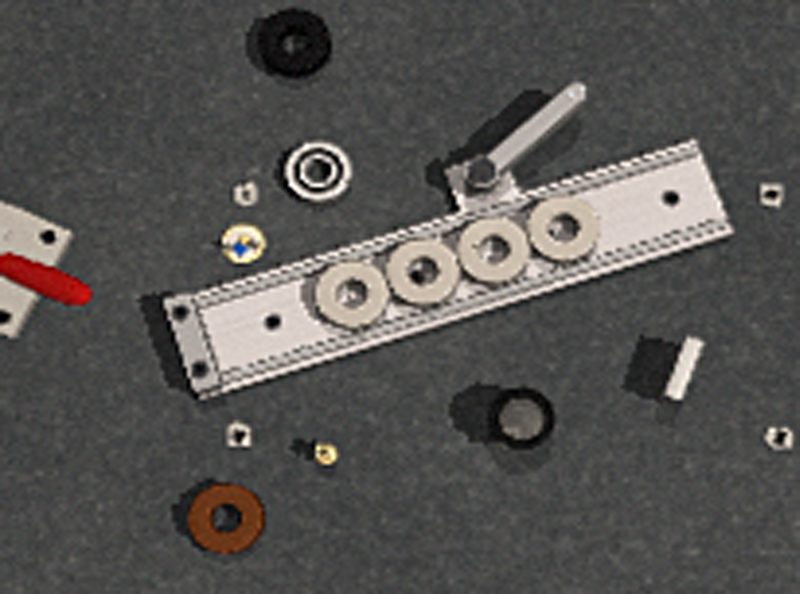

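View pics/sidec.png

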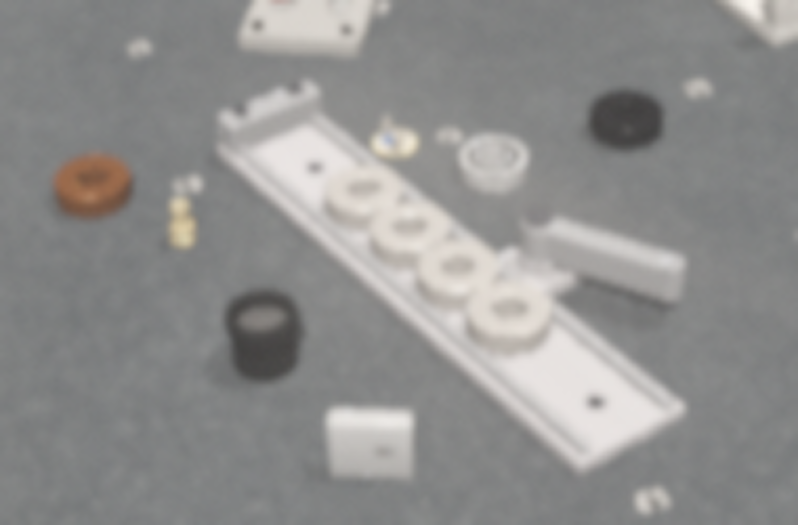

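```bash
python3 - <<'E'
from h import *
im=cv2.imread('pics/top0.png'); hsv=cv2.cvtColor(im,cv2.COLOR_BGR2HSV)
big=cv2.resize(im,None,fx=4,fy=4,interpolation=cv2.INTER_CUBIC)
# warm ring colour: R-B
d=big[:,:,2].astype(int)-big[:,:,0]; v=big.max(2)
m=((d>14)&(d<60)&(v>120)).astype(np.uint8)*255
m=cv2.morphologyEx(m,cv2.MORPH_OPEN,np.ones((5,5)))
cs,_=cv2.findContours(m,cv2.RETR_EXTERNAL,cv2.CHAIN_APPROX_NONE)
for c in cs:
    if cv2.contourArea(c)>800:
        (x,y),r=cv2.minEnclosingCircle(c); u=(x-1.5)/4;w=(y-1.5)/4
        if 440<y<1000 and 700<x<1400: print('blob',round(u,1),round(w,1),r/4,cv2.contourArea(c),ray('top',u,w,.022).round(4))
# corners via crop px
def c2(x,y):return 140+(x)/3.9-.4,110+y/3.6-.4
for nm,x,y,z in [('A',697,142,.008),('B',733,232,.008),('stopTopBackL',165,298,.026),('stopTopFaceL',188,292,.026),('stopFaceR',218,387,.026),('stopBackR',200,397,.026),('bolt',481,172,.038),('tip',578,90,.034),
 ('bearing',319,171,.011),('disc',242,243,.01),('loupe',523,417,.03),('brass',325,454,.023),('block',684,368,.03),('blk',290,43,.0)]:
    u,w=c2(x,y); print(nm,round(u,1),round(w,1),ray('top',u,w,z).round(4))
print('foot',ray('side',375,320,0), 'blackdisc',ray('top',305,15,0),ray('top',305,15,.3))
cv2.imwrite('pics/m.png',m[440:1000,700:1400])
E
```

```text
blob 315.2 212.1 8.822050094604492 973.0 [ 0.4332 -0.2337  0.022 ]
blob 227.1 207.2 30.16234588623047 1454.0 [ 0.4427 -0.0552  0.022 ]
blob 208.2 199.7 17.832735061645508 7896.0 [ 0.4581 -0.0163  0.022 ]
blob 291.9 185.2 37.12334442138672 1835.0 [ 0.4884 -0.187   0.022 ]
blob 272.6 179.5 53.965267181396484 27517.0 [ 0.5004 -0.1475  0.022 ]
A 318.3 149.0 [ 0.5691 -0.2448  0.008 ]
B 327.5 174.0 [ 0.5151 -0.2628  0.008 ]
stopTopBackL 181.9 192.4 [0.4724 0.037  0.026 ]
stopTopFaceL 187.8 190.7 [0.4758 0.0251 0.026 ]
stopFaceR 195.5 217.1 [0.422  0.0079 0.026 ]
stopBackR 190.9 219.9 [0.4163 0.017  0.026 ]
bolt 262.9 157.4 [ 0.5429 -0.1276  0.038 ]
tip 287.8 134.6 [ 0.5924 -0.1788  0.034 ]
bearing 221.4 157.1 [ 0.5503 -0.0407  0.011 ]
disc 201.7 177.1 [ 5.076e-01 -2.000e-04  1.000e-02]
loupe 273.7 225.4 [ 0.4052 -0.1492  0.03  ]
brass 222.9 235.7 [ 0.385  -0.0477  0.023 ]
block 315.0 211.8 [ 0.4328 -0.2321  0.03  ]
blk 214.0 121.5 [ 0.6322 -0.0222  0.    ]
foot [ 0.58544153 -0.41865922  0.        ] blackdisc [ 0.88408903 -0.22267172  0.        ] [ 0.69182987 -0.18718865  0.3       ]
```

View pics/m.png

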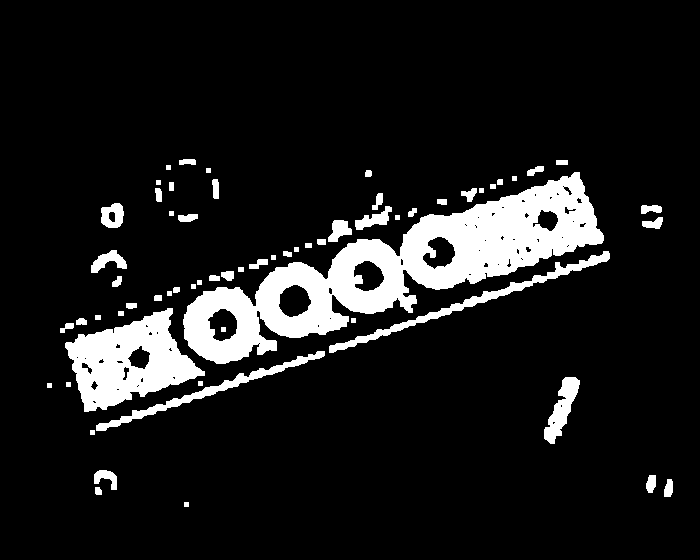

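```bash
python3 - <<'E'
from h import *
im=cv2.imread('pics/top0.png')
big=cv2.resize(im,None,fx=4,fy=4,interpolation=cv2.INTER_CUBIC)
d=big[:,:,2].astype(int)-big[:,:,0]; v=big.max(2)
m=((d>14)&(d<60)&(v>120)).astype(np.uint8)*255
m=cv2.morphologyEx(m,cv2.MORPH_OPEN,np.ones((5,5)))
sub=cv2.GaussianBlur(m[600:800,860:1200],(5,5),0)
# hough, pick best 4
c=cv2.HoughCircles(sub,cv2.HOUGH_GRADIENT,1,55,param1=150,param2=8,minRadius=34,maxRadius=42)[0]
for x,y,r in c[:6]:
    X=ray('top',(x+860-1.5)/4,(y+600-1.5)/4,.022); print('ring',x,y,r,X.round(4))
# rail: bright mask lines -> outer contour of rail
g=cv2.cvtColor(big,cv2.COLOR_BGR2GRAY)
b=(g>120).astype(np.uint8)*255
b=cv2.morphologyEx(b,cv2.MORPH_CLOSE,np.ones((15,15)))
cs,_=cv2.findContours(b,cv2.RETR_EXTERNAL,cv2.CHAIN_APPROX_NONE)
for k in cs:
    if cv2.contourArea(k)>30000 and cv2.pointPolygonTest(k,(1030,740),False)>0:
        k=k[:,0,:].astype(float)
        W=np.array([ray('top',(x-1.5)/4,(y-1.5)/4,.008) for x,y in k])
        W12=np.array([ray('top',(x-1.5)/4,(y-1.5)/4,.008) for x,y in k])
        r=cv2.minAreaRect(W[:,:2].astype(np.float32)*1000); print(r,cv2.boxPoints(r))
        np.save('rail.npy',W)
        o=big.copy(); cv2.drawContours(o,[k.astype(np.int32)],-1,(0,0,255),1)
        for x,y,rr in c[:6]: cv2.circle(o,(int(x+860),int(y+600)),int(rr),(0,255,0),1)
        cv2.imwrite('pics/o.png',o[480:920,680:1400])
E
```

```text
ring 133.5 139.5 37.8 [ 0.4898 -0.0972  0.022 ]
ring 206.5 116.5 37.0 [ 0.5019 -0.1346  0.022 ]
ring 279.5 90.5 38.1 [ 0.5156 -0.1721  0.022 ]
ring 62.5 167.5 40.3 [ 0.4751 -0.061   0.022 ]Traceback (most recent call last):
  File "<stdin>", line 21, in <module>
  File "h.py", line 9, in ray
    K,R,t=P(n); d=R.T@np.linalg.inv(K)@np.array([u,v,1.]); o=-R.T@t; return o+d*(z-o[2])/d[2]
          ~^^^
  File "h.py", line 4, in P
    p=cams.camera_params(n); K=np.array([[p['fx'],0,p['cx']],[0,p['fy'],p['cy']],[0,0,1.]])
ValueError: time passes only in moves, steps and waits
```

```bash
cat > h.py <<'E'
import numpy as np, cv2, json, os
from cell import observe, cams, manip
if not os.path.exists('cam.json'):
    json.dump({n:{k:np.array(v).tolist() for k,v in cams.camera_params(n).items()} for n in('top','side')},open('cam.json','w'))
C=json.load(open('cam.json'))
def P(n):
    p=C[n]; K=np.array([[p['fx'],0,p['cx']],[0,p['fy'],p['cy']],[0,0,1.]])
    R=cv2.Rodrigues(np.array(p['rvec'],float))[0]; return K,R,np.array(p['tvec'],float).ravel()
def proj(n,X):
    K,R,t=P(n); X=np.atleast_2d(X); c=(R@X.T).T+t; q=(K@c.T).T; return q[:,:2]/q[:,2:]
def ray(n,u,v,z):
    K,R,t=P(n); d=R.T@np.linalg.inv(K)@np.array([u,v,1.]); o=-R.T@t; return o+d*(z-o[2])/d[2]
def snap(n,f):
    im=cams.capture(n)[:,:,::-1].copy(); cv2.imwrite('pics/%s.png'%f,im); return im
E
python3 - <<'E'
from h import *
im=cv2.imread('pics/top0.png')
big=cv2.resize(im,None,fx=4,fy=4,interpolation=cv2.INTER_CUBIC)
g=cv2.cvtColor(big,cv2.COLOR_BGR2GRAY)
b=(g>120).astype(np.uint8)*255
b=cv2.morphologyEx(b,cv2.MORPH_CLOSE,np.ones((15,15)))
cs,_=cv2.findContours(b,cv2.RETR_EXTERNAL,cv2.CHAIN_APPROX_NONE)
o=big.copy()
for k in cs:
    if cv2.contourArea(k)>20000 and cv2.pointPolygonTest(k,(1030,740),False)>0:
        k=k[:,0,:]
        W=np.array([ray('top',(x-1.5)/4,(y-1.5)/4,.008) for x,y in k]); np.save('rail.npy',W)
        r=cv2.minAreaRect(W[:,:2].astype(np.float32)*1000); print(r,cv2.boxPoints(r))
        cv2.drawContours(o,[k],-1,(0,0,255),1)
ax=np.array([.4751-.5156,-.061+.1721]); ax/=np.linalg.norm(ax)
ax3=np.r_[ax,0]; n3=np.array([-ax[1],ax[0],0]); print(ax,n3)
# per-side line fits
c0=np.array([.4953,-.1162])
s=(W[:,:2]-c0)@ax; e=(W[:,:2]-c0)@n3[:2]
for nm,sel in (('e-',(e<-.02)&(abs(s)<.15)&((s<-.06)|(s>0.06))),('e+',(e>.02)&(abs(s)<.12)),('s-',(s<-.13)&(abs(e)<.022)),('s+',(s>.12)&(abs(e)<.022))):
    print(nm,sel.sum(),'s',np.percentile(s[sel],[5,50,95]).round(4),'e',np.percentile(e[sel],[5,50,95]).round(4), 'slope',np.polyfit(s[sel],e[sel],1).round(4) if nm[0]=='e' else '')
cv2.imwrite('pics/o.png',o[480:920,680:1400])
E
```

```text
((518.8186645507812, -102.4681396484375), (113.63592529296875, 302.26422119140625), 19.01752471923828) [[ 415.8544     21.900473]
 [ 514.34937  -263.86584 ]
 [ 621.78296  -226.83675 ]
 [ 523.28796    58.929565]]
[-0.34248985  0.93952153] [-0.93952153 -0.34248985  0.        ]
e- 615 s [-0.1351 -0.0609  0.1335] e [-0.0774 -0.033  -0.0272] slope [ 0.0202 -0.0437]
e+ 439 s [-0.1079  0.0005  0.1078] e [0.0275 0.0295 0.0315] slope [-0.0174  0.0295]
s- 77 s [-0.1457 -0.1453 -0.1446] e [-0.0196  0.0001  0.0195] slope 
s+ 84 s [0.1547 0.1554 0.1563] e [-0.0197  0.0009  0.0204] slope
```

View pics/o.png

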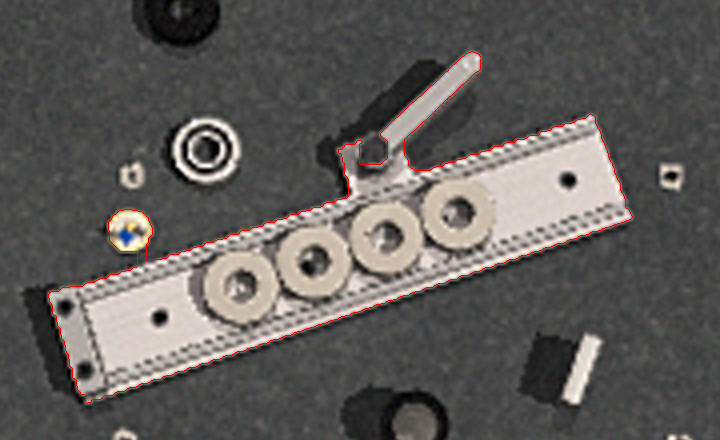

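```bash
python3 - <<'E'
from h import *
W=np.load('rail.npy')[:,:2]
th=np.arctan2(.9455,-.3262); c0=np.array([.4953,-.1162])
for it in range(3):
    a=np.array([np.cos(th),np.sin(th)]); n=np.array([-a[1],a[0]])
    s=(W-c0)@a; e=(W-c0)@n
    sel=(e>.02)&(abs(s)<.12); p1=np.polyfit(s[sel],e[sel],1)
    sel2=(e<-.026)&(e>-.034)&(abs(s)<.13); p2=np.polyfit(s[sel2],e[sel2],1)
    print(th,p1,p2,sel2.sum()); th+=(p1[0]+p2[0])/2
sm=s[(s<-.13)&(abs(e)<.02)].mean(); e0=(p1[1]+p2[1])/2
O=c0+a*(sm+.15)+n*e0; print('origin',O,'yaw',th,a,n)
np.save('rail_pose.npy',np.r_[O,a])
toR=lambda X:(np.round([(X[:2]-O)@a,(X[:2]-O)@n],4))
px={'bolt':(262.9,157.4,.038),'tip':(287.8,134.6,.034),'bearing':(221.4,157.1,.011),'disc':(201.7,177.1,.01),'loupe':(273.7,225.4,.03),'brass':(222.9,235.7,.023),'block':(315,211.8,.03),'stopL':(181.9,192.4,.026),'stopFL':(187.8,190.7,.026),'stopFR':(195.5,217.1,.026),'stopR':(190.9,219.9,.026)}
for k,(u,v,z) in px.items(): print(k,toR(ray('top',u,v,z)))
for x,y in((62.5,167.5),(133.5,139.5),(206.5,116.5),(279.5,90.5)): print('ring',toR(ray('top',(x+860-1.5)/4,(y+600-1.5)/4,.022)))
w=lambda x,y,z:np.r_[O+a*x+n*y,z]
pts=[w(-.15,.03,.008),w(-.15,-.03,.008),w(.15,.03,0),w(.15,-.03,0),w(.135,.028,.026),w(.135,-.028,.026),w(-.032,-.042,.038)]
for nm in('top','side'):
    im=cv2.imread('pics/%s0.png'%nm); q=proj(nm,pts); im=cv2.resize(im,None,fx=4,fy=4,interpolation=cv2.INTER_CUBIC)
    for p in q: cv2.circle(im,tuple((p*4+1.5).astype(int)),5,(0,0,255),1)
    cv2.imwrite('pics/v_%s.png'%nm,im[480:920,680:1400] if nm=='top' else im[640:1060,720:1400])
E
```

```text
1.9030122404033538 [-1.35063783e-05  2.95250065e-02] [-0.00182071 -0.03000923] 429
1.9020951336628018 [0.00090359 0.02952502] [-0.00090368 -0.0300092 ] 429
1.9020950865823594 [0.00090363 0.02952502] [-0.00090363 -0.0300092 ] 429
origin [ 0.49396759 -0.11158219] yaw 1.9020950865799293 [-0.32527144  0.94562069] [-0.94562069 -0.32527144]
bolt [-0.031 -0.041]
tip [-0.0956 -0.0712]
bearing [ 0.0487 -0.0764]
disc [ 0.1008 -0.0491]
loupe [-0.0068  0.0961]
brass [0.0959 0.0822]
block [-0.0941  0.097 ]
stopL [ 0.1475 -0.0279]
stopFL [ 0.1351 -0.0273]
stopFR [0.1364 0.0292]
stopR [0.1468 0.0317]
ring [0.0539 0.0014]
ring [ 0.015  -0.0007]
ring [-0.0243 -0.    ]
ring [-0.0643 -0.0008]
```

View pics/v_top.png

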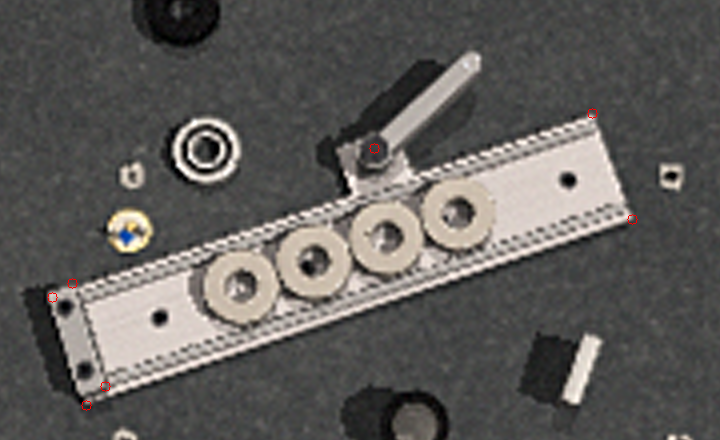

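View pics/v_side.png

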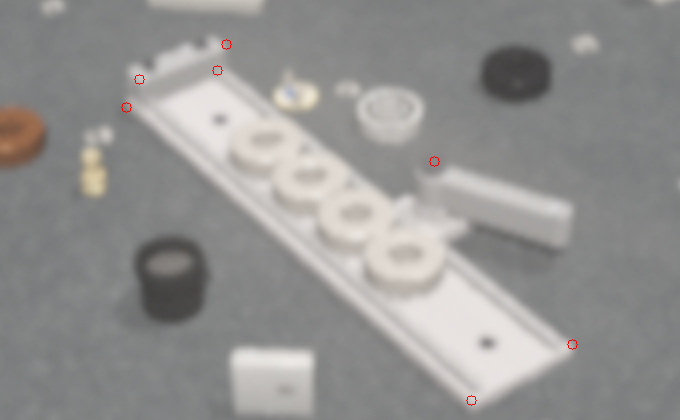

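```bash
python3 - <<'E'
from h import *
for z in (0,.1,.2,.3,.4):
    X=ray('side',372,335,z); print(z,X.round(3),proj('top',X).round(0))
    X=ray('side',465,200,z+.1); print('   body',X.round(3),proj('top',X).round(0))
print('disc in side',proj('side',ray('top',305,15,0)),proj('side',ray('top',305,15,.1)),proj('side',ray('top',305,15,.3)))
E
```

```text
0 [ 0.568 -0.443  0.   ] [[411. 151.]]
   body [ 0.804 -0.303  0.1  ] [[352.  22.]]
0.1 [ 0.521 -0.507  0.1  ] [[466. 161.]]
   body [ 0.698 -0.41   0.2  ] [[429.  46.]]
0.2 [ 0.474 -0.571  0.2  ] [[537. 174.]]
   body [ 0.593 -0.516  0.3  ] [[535.  78.]]
0.3 [ 0.427 -0.635  0.3  ] [[636. 192.]]
   body [ 0.487 -0.623  0.4  ] [[693. 126.]]
0.4 [ 0.38  -0.699  0.4  ] [[779. 218.]]
   body [ 0.381 -0.729  0.5  ] [[950. 204.]]
disc in side [[462.04251082 209.57163799]] [[441.38956255 170.60354043]] [[389.26520994  72.25502225]]
```

```bash
python3 - <<'E'
import cv2
a=cv2.imread('pics/side0.png'); cv2.imwrite('pics/sg.png',cv2.resize(a[0:384,330:512],None,fx=1.5,fy=1.5))
b=cv2.imread('pics/top0.png'); cv2.imwrite('pics/tg.png',cv2.resize(b[0:130,230:512],None,fx=2.8,fy=2.8))
E
```

```text
(no output)
```

View pics/sg.png

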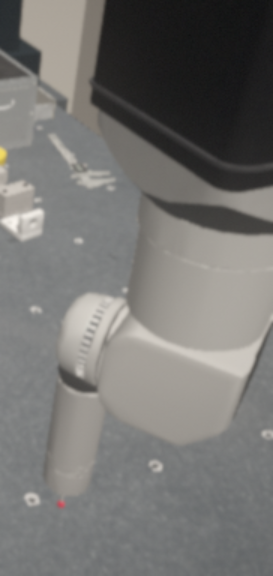

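View pics/tg.png

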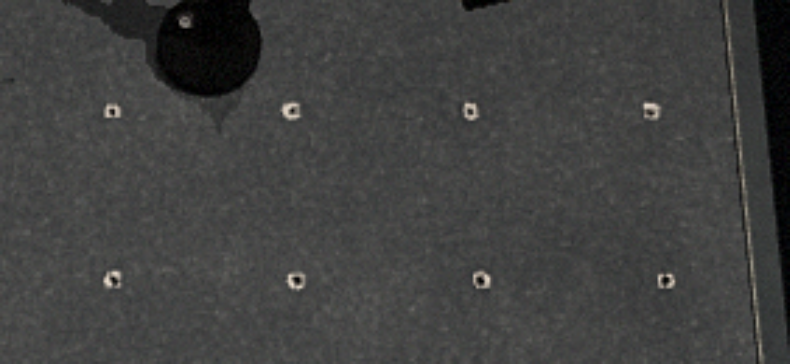

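```bash
python3 -m creep '[[[0,1,0],[0,0,0],-1],[[0,1,0],[0,0,0],-1],[[0,1,0],[0,0,0],-1],[[0,1,0],[0,0,0],-1],[[0,1,0],[0,0,0],-1],[[0,1,0],[0,0,0],-1],[[0,1,0],[0,0,0],-1],[[0,1,0],[0,0,0],-1]]'; python3 -m creep '[[[0,1,0],[0,0,0],-1],[[0,0.97,0],[0,0,0],-1],[[0,0,0],[0,0,0],-1]]'
cat > st.py <<'E'
import sys
from h import *
s=observe(); R=cv2.Rodrigues(s['ee_rot'])[0]; r=np.load('rail_pose.npy'); O,a=r[:2],r[2:]; n=np.array([-a[1],a[0]])
p=s['tool_pos']; d=p[:2]-O
print('t',s['clock'],'tcp',p.round(4),'rail',(d@a).round(4),(d@n).round(4),'F',s['force'].round(1),'grip',round(s['grip_width'],4))
print('tool z yaw err', np.arctan2(R[1,2],R[0,2])-np.arctan2(a[1],a[0]),'down',R[:,1].round(4),'q',s['joint_positions'].round(2))
for arg in sys.argv[1:]:
    k,*v=arg.split(','); v=np.array(v,float)
    T=v if k=='w' else np.r_[O+a*v[0]+n*v[1],v[2]]
    print(arg,'need rows-units',(R.T@(T-p)/.025).round(2),T.round(3))
E
python3 st.py w,.4,.4,.2 w,.52,.0,.2 r,-.14,0,.1
```

```text
clock: 0.9
tool_pos: [0.1562, 0.6307, 0.2309]
ee_rot: [-1.532, -0.41, 0.411]
force: [-0.1, 0.2, 0.1]
grip_width: 0.0002
clock: 1.2
tool_pos: [0.1562, 0.6307, 0.2309]
ee_rot: [-1.556, -0.258, 0.259]
force: [-0.3, -0.5, 0.2]
grip_width: 0.0001
t 1.2 tcp [0.1562 0.6307 0.2309] rail 0.8118 0.0779 F [-0.3 -0.5  0.2] grip 0.0001
tool z yaw err -0.00219090134752542 down [-2.e-04 -7.e-04 -1.e+00] q [ 1.28  0.48  1.6  -0.    1.07  0.95]
w,.4,.4,.2 need rows-units [  6.25   1.24 -11.88] [0.4 0.4 0.2]
w,.52,.0,.2 need rows-units [  5.62   1.25 -28.58] [0.52 0.   0.2 ]
r,-.14,0,.1 need rows-units [  3.2    5.26 -38.06] [ 0.54  -0.244  0.1  ]
```

```bash
python3 -m creep '[[[0,0,0],[0.7,0,-1],-1],[[0,0,0],[0.7,0,-1],-1],[[0,0,0],[0.7,0,-1],-1],[[0,0,0],[0.7,0,-1],-1],[[0,0,0],[0.6,0,-1],-1],[[0,0,0],[0.6,0,-1],-1],[[0,0,0],[0.6,0,-1],-1],[[0,0,0],[0.6,0,-1],-1]]'; python3 -m creep '[[[0,0,0],[0.4,0,-1],-1],[[0,0,0],[0.4,0,-1],-1],[[0,0,0],[0,0,-1],-1],[[0,0,0],[0,0,-1],-1],[[0,0,0],[0,0,-1],-1],[[0,0,0],[0,0,-1],-1],[[0,0,0],[0,0,-1],-1],[[0,0,0],[0,0,-1],-1]]'
python3 -m creep '[[[0,0,0],[0,0,-1],-1],[[0,0,0],[0,0,-1],-1],[[0,0,0],[0,0,-1],-1],[[0,0,0],[0,0,-1],-1],[[0,0,0],[0,0,-1],-1],[[0,0,0],[0,0,-1],-1],[[0,0,0],[0,0,-1],-1],[[0,0,0],[0,0,-1],-1]]'
python3 st.py r,-.135,0,.1 
```

```text
clock: 2.0
tool_pos: [0.345, 0.4831, 0.2312]
ee_rot: [-1.555, -0.262, 0.263]
force: [-0.5, 0.1, 0.5]
grip_width: -0.0
clock: 2.8
tool_pos: [0.4282, 0.3004, 0.2312]
ee_rot: [-1.555, -0.262, 0.263]
force: [-0.2, 0.3, 0.1]
grip_width: -0.0004
clock: 3.6
tool_pos: [0.4932, 0.1112, 0.2313]
ee_rot: [-1.555, -0.262, 0.263]
force: [-0.2, 0.3, 0.2]
grip_width: -0.0001
t 3.6 tcp [0.4932 0.1112 0.2313] rail 0.2109 -0.0718 F [-0.2  0.3  0.2] grip -0.0001
tool z yaw err 0.003179744837551901 down [-1.e-04 -0.e+00 -1.e+00] q [ 0.16  0.28  1.92 -0.    0.94 -0.17]
r,-.135,0,.1 need rows-units [ -2.91   5.25 -13.83] [ 0.538 -0.239  0.1  ]
```

```bash
python3 -m creep '[[[0,0,0],[-0.2,0,-1],-1],[[0,0,0],[-0.2,0,-1],-1],[[0,0,0],[-0.2,0,-1],-1],[[0,0,0],[-0.2,0,-1],-1],[[0,0,0],[-0.2,0,-1],-1],[[0,0,0],[-0.2,0,-1],-1],[[0,0,0],[-0.2,0,-1],-1],[[0,0,0],[-0.2,0,-1],-1]]'
python3 -m creep '[[[0,0,0],[-0.2,0,-1],-1],[[0,0,0],[-0.2,0,-1],-1],[[0,0,0],[-0.2,0.5,-1],-1],[[0,0,0],[-0.2,0.9,-1],-1],[[0,0,0],[-0.2,1,-0.9],-1],[[0,0,0],[-0.2,1,-0.9],-1],[[0,0,0],[0,1,0],-1],[[0,0,0],[0,0.5,0],-1]]'
python3 -m creep '[[[0,0,0],[0,0,0],-1],[[0,0,0],[0,0,0],-1]]'
python3 st.py r,-.135,0,.04; python3 -c "
from h import *
i=snap('top','t1');j=snap('side','s1')
cv2.imwrite('pics/t1c.png',cv2.resize(i[100:260,160:360],None,fx=3.5,fy=3.5,interpolation=cv2.INTER_CUBIC))
cv2.imwrite('pics/s1c.png',cv2.resize(j[100:300,180:380],None,fx=3,fy=3,interpolation=cv2.INTER_CUBIC))"
```

```text
clock: 4.4
tool_pos: [0.5202, -0.091, 0.2312]
ee_rot: [-1.555, -0.262, 0.263]
force: [0.3, -0.1, 0.1]
grip_width: -0.0001
clock: 5.2
tool_pos: [0.5379, -0.2369, 0.1066]
ee_rot: [-1.553, -0.259, 0.263]
force: [-0.2, -0.3, -0.8]
grip_width: 0.0001
clock: 5.4
tool_pos: [0.5393, -0.2364, 0.1094]
ee_rot: [-1.555, -0.261, 0.261]
force: [0.7, 0.0, -0.0]
grip_width: -0.0003
t 5.4 tcp [ 0.5393 -0.2364  0.1094] rail -0.1328 -0.0023 F [ 0.7  0.  -0. ] grip -0.0003
tool z yaw err 0.0011844641866745054 down [ 2.e-04 -0.e+00 -1.e+00] q [-0.46  0.54  1.85  0.    0.75 -0.8 ]
r,-.135,0,.04 need rows-units [-0.09  2.78 -0.09] [ 0.538 -0.239  0.04 ]
```

View pics/t1c.png

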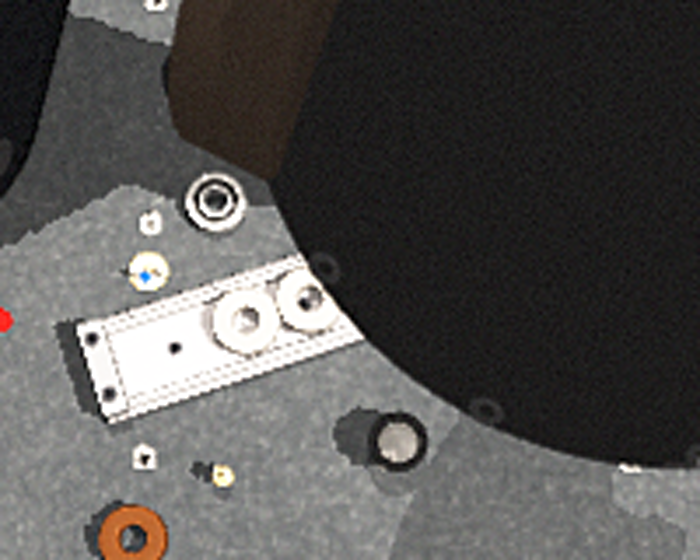

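View pics/s1c.png

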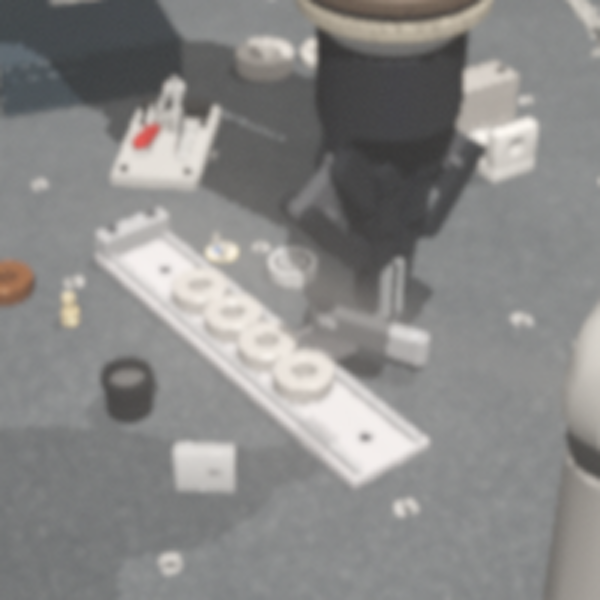

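```bash
python3 -m creep '[[[0,0,0],[-0.09,0.8,0],-1],[[0,0,0],[0,0.8,0],-1],[[0,0,0],[0,0.7,0],-1],[[0,0,0],[0,0.6,0],-1],[[0,0,0],[0,0.4,0],-1],[[0,0,0],[0,0,0],-1],[[0,0,0],[0,0,0],-1]]'; python3 st.py r,-.135,0,.0155 r,-.096,0,.0155
```

```text
clock: 6.2
tool_pos: [0.5372, -0.2376, 0.0267]
ee_rot: [-1.555, -0.26, 0.26]
force: [0.4, -0.2, -0.1]
grip_width: 0.0001
t 6.2 tcp [ 0.5372 -0.2376  0.0267] rail -0.1332 0.0001 F [ 0.4 -0.2 -0.1] grip 0.0001
tool z yaw err -0.00010933004837743177 down [ 3.e-04 -2.e-04 -1.e+00] q [-0.47  0.66  1.89  0.    0.58 -0.8 ]
r,-.135,0,.0155 need rows-units [ 0.    0.45 -0.07] [ 0.538 -0.239  0.016]
r,-.096,0,.0155 need rows-units [0.   0.45 1.49] [ 0.525 -0.202  0.016]
```

```bash
python3 -m creep '[[[0,0,0],[0,0.22,0],-1],[[0,0,0],[0,0.22,0],-1],[[0,0,0],[0,0,0],-1],[[0,0,0],[0,0,0],-1]]'; python3 st.py r,-.1,0,.0155;python3 -c "
from h import *
j=snap('side','s2')
cv2.imwrite('pics/s2c.png',cv2.resize(j[150:270,200:350],None,fx=5,fy=5,interpolation=cv2.INTER_CUBIC))"
```

```text
clock: 6.6
tool_pos: [0.5368, -0.2375, 0.0152]
ee_rot: [-1.555, -0.26, 0.26]
force: [0.1, 0.0, 0.2]
grip_width: -0.0001
t 6.6 tcp [ 0.5368 -0.2375  0.0152] rail -0.133 0.0005 F [0.1 0.  0.2] grip -0.0001
tool z yaw err -0.00029411615454111306 down [-3.e-04  1.e-04 -1.e+00] q [-0.47  0.68  1.9  -0.    0.56 -0.8 ]
r,-.1,0,.0155 need rows-units [ 0.02 -0.01  1.32] [ 0.526 -0.206  0.016]
```

View pics/s2c.png

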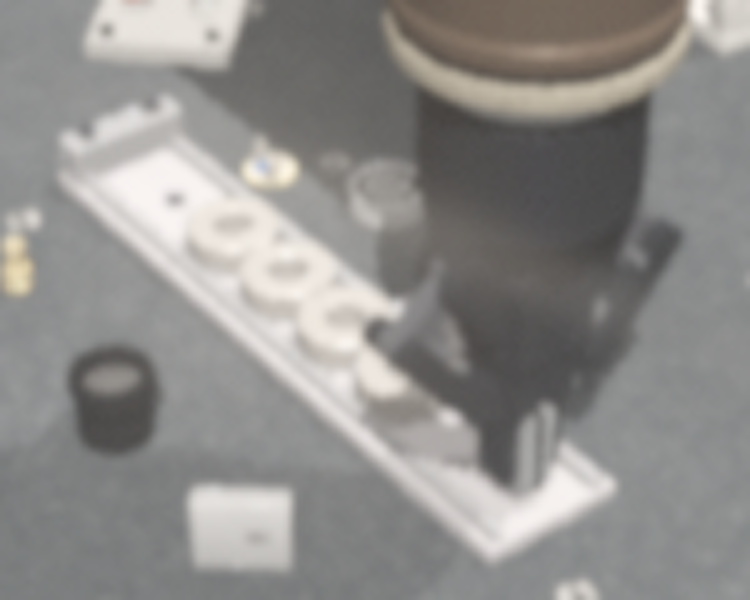

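```bash
python3 -m creep '[[[0,0,0],[0.02,0,0.4],-1],[[0,0,0],[0,0,0.4],-1],[[0,0,0],[0,0,0.3],-1],[[0,0,0],[0,0,0.2],-1],[[0,0,0],[0,0,0.1],-1],[[0,0,0],[0,0,0.1],-1],[[0,0,0],[0,0,0.1],-1],[[0,0,0],[0,0,0.1],-1]]'; python3 st.py r,-.032,0,.0155;python3 -c "
from h import *
j=snap('side','s3')
cv2.imwrite('pics/s3c.png',cv2.resize(j[150:270,200:350],None,fx=5,fy=5,interpolation=cv2.INTER_CUBIC))"
```

```text
clock: 7.45
tool_pos: [0.5239, -0.1974, 0.0154]
ee_rot: [-1.556, -0.26, 0.259]
force: [1.2, -2.4, -0.2]
grip_width: -0.0006
t 7.45 tcp [ 0.5239 -0.1974  0.0154] rail -0.0909 -0.0004 F [ 1.2 -2.4 -0.2] grip -0.0006
tool z yaw err -0.0004148466925231187 down [ 7.e-04 -4.e-04 -1.e+00] q [-0.41  0.66  1.96 -0.    0.52 -0.75]
r,-.032,0,.0155 need rows-units [-0.02 -0.01  2.35] [ 0.504 -0.142  0.016]
```

View pics/s3c.png

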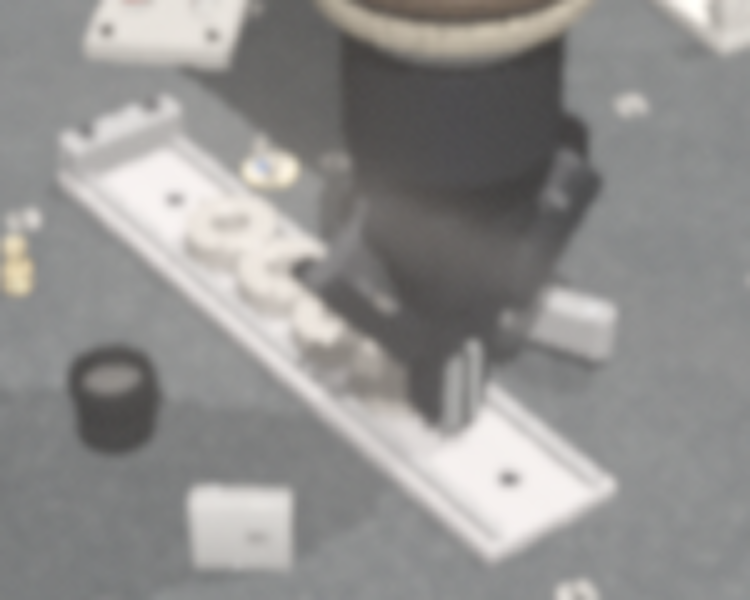

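```bash
python3 -m creep '[[[0,0,0],[0,0,0.15],-1],[[0,0,0],[0,0,0.2],-1],[[0,0,0],[0,0,0.2],-1],[[0,0,0],[0,0,0.2],-1],[[0,0,0],[0,0,0.2],-1],[[0,0,0],[0,0,0.2],-1],[[0,0,0],[0,0,0.2],-1],[[0,0,0],[0,0,0.15],-1]]'; python3 st.py r,-.032,0,.0155;python3 -c "
from h import *
j=snap('side','s4')
cv2.imwrite('pics/s4c.png',cv2.resize(j[150:270,200:350],None,fx=5,fy=5,interpolation=cv2.INTER_CUBIC))"
```

```text
clock: 8.3
tool_pos: [0.5115, -0.1613, 0.0154]
ee_rot: [-1.555, -0.26, 0.26]
force: [2.9, -2.1, -0.2]
grip_width: 0.0001
t 8.3 tcp [ 0.5115 -0.1613  0.0154] rail -0.0527 -0.0004 F [ 2.9 -2.1 -0.2] grip 0.0001
tool z yaw err -0.00019260910621565763 down [ 4.e-04 -2.e-04 -1.e+00] q [-0.36  0.64  2.02 -0.    0.48 -0.69]
r,-.032,0,.0155 need rows-units [-0.01 -0.01  0.83] [ 0.504 -0.142  0.016]
```

View pics/s4c.png

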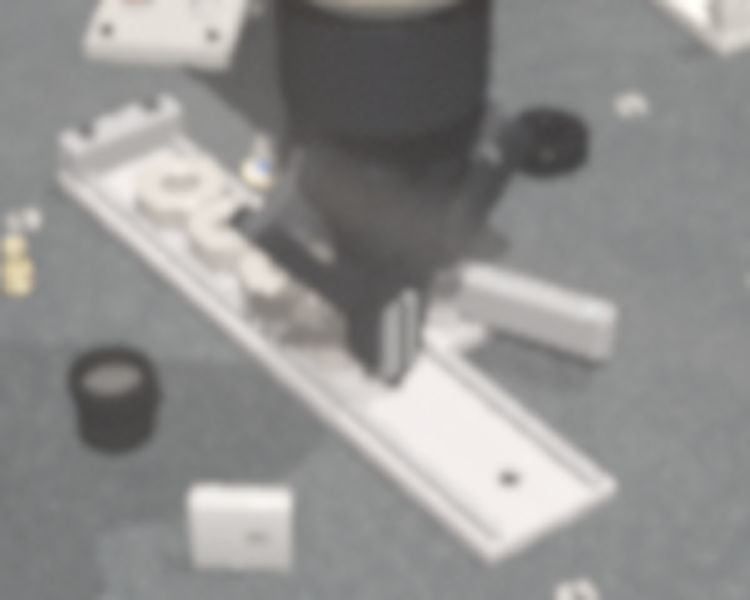

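```bash
python3 -m creep '[[[0,0,0],[0,0,0.15],-1],[[0,0,0],[0,0,0.15],-1],[[0,0,0],[0,0,0.12],-1],[[0,0,0],[0,0,0.1],-1],[[0,0,0],[0,0,0.1],-1],[[0,0,0],[0,0,0.05],-1]]'; python3 st.py r,-.032,0,.0155
```

```text
clock: 8.95
tool_pos: [0.5062, -0.1457, 0.0154]
ee_rot: [-1.555, -0.26, 0.259]
force: [4.7, -3.7, 0.4]
grip_width: 0.0003
t 8.95 tcp [ 0.5062 -0.1457  0.0154] rail -0.0363 -0.0004 F [ 4.7 -3.7  0.4] grip 0.0003
tool z yaw err -0.00022219523708533195 down [ 5.e-04 -2.e-04 -1.e+00] q [-0.34  0.63  2.04 -0.    0.47 -0.67]
r,-.032,0,.0155 need rows-units [-0.02 -0.    0.17] [ 0.504 -0.142  0.016]
```

```bash
python3 -m creep '[[[0,0,0],[0,0,0.06],-1],[[0,0,0],[0,0,0.06],-1],[[0,0,0],[0,0,0],-1]]'; python3 st.py r,-.032,0,.0155;python3 -m creep '[[[0,0,0],[0,0,0.04],-1],[[0,0,0],[0,0,0.04],-1],[[0,0,0],[0,0,0],-1]]'; python3 st.py r,-.032,0,.0155
```

```text
clock: 9.25
tool_pos: [0.5051, -0.1429, 0.0154]
ee_rot: [-1.555, -0.26, 0.259]
force: [3.4, -2.0, 1.4]
grip_width: 0.0
t 9.25 tcp [ 0.5051 -0.1429  0.0154] rail -0.0332 -0.0004 F [ 3.4 -2.   1.4] grip 0.0
tool z yaw err -0.0002584578824560424 down [ 4.e-04 -1.e-04 -1.e+00] q [-0.33  0.63  2.04  0.    0.47 -0.66]
r,-.032,0,.0155 need rows-units [-0.02 -0.    0.05] [ 0.504 -0.142  0.016]
clock: 9.55
tool_pos: [0.5046, -0.1411, 0.0154]
ee_rot: [-1.555, -0.26, 0.259]
force: [5.0, -3.8, 0.7]
grip_width: 0.0004
t 9.55 tcp [ 0.5046 -0.1411  0.0154] rail -0.0314 -0.0004 F [ 5.  -3.8  0.7] grip 0.0004
tool z yaw err -0.0002174802863799119 down [ 5.e-04 -2.e-04 -1.e+00] q [-0.33  0.63  2.04 -0.    0.46 -0.66]
r,-.032,0,.0155 need rows-units [-0.02 -0.01 -0.02] [ 0.504 -0.142  0.016]
```

```bash
python3 -c "
from h import *
i=snap('top','t5');j=snap('side','s5')
a=cv2.resize(i[160:240,170:270],None,fx=5,fy=5,interpolation=cv2.INTER_CUBIC)
b=cv2.resize(j[150:250,200:300],None,fx=5,fy=5,interpolation=cv2.INTER_CUBIC)
cv2.imwrite('pics/t5c.png',a);cv2.imwrite('pics/s5c.png',b)"
```

```text
(no output)
```

View pics/t5c.png

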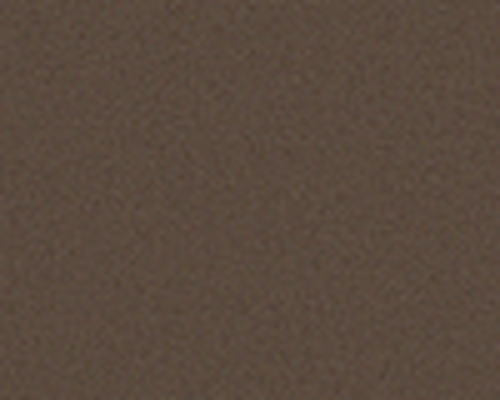

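View pics/s5c.png

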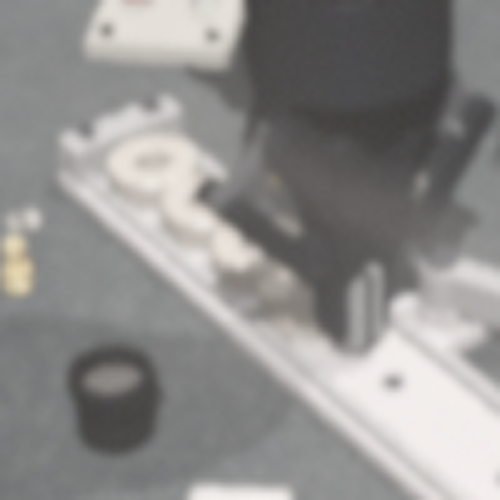

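```bash
python3 -m creep '[[[0,0,0],[0,0,0.04],-1],[[0,0,0],[0,0,0.04],-1],[[0,0,0],[0,0,0],-1]]'; python3 st.py |head -1;python3 -m creep '[[[0,0,0],[0,0,0.04],-1],[[0,0,0],[0,0,0],-1]]'; python3 st.py |head -1
```

```text
clock: 9.95
tool_pos: [0.5043, -0.1395, 0.0155]
ee_rot: [-1.556, -0.261, 0.259]
force: [5.2, -4.9, 1.2]
grip_width: 0.0003
t 9.95 tcp [ 0.5043 -0.1395  0.0155] rail -0.0298 -0.0007 F [ 5.2 -4.9  1.2] grip 0.0003
clock: 10.15
tool_pos: [0.5044, -0.1388, 0.0156]
ee_rot: [-1.556, -0.261, 0.258]
force: [5.6, -8.0, 1.1]
grip_width: 0.0001
t 10.15 tcp [ 0.5044 -0.1388  0.0156] rail -0.0291 -0.001 F [ 5.6 -8.   1.1] grip 0.0001
```

```bash
python3 -m creep '[[[0,0,0],[0,0,0.04],-1],[[0,0,0],[0,0,0],-1]]'; python3 st.py |head -1;python3 -m creep '[[[0,0,0],[0,0,0.04],-1],[[0,0,0],[0,0,0],-1]]'; python3 st.py |head -1
```

```text
clock: 10.35
tool_pos: [0.5045, -0.1383, 0.0157]
ee_rot: [-1.557, -0.262, 0.258]
force: [6.0, -12.2, 0.7]
grip_width: -0.0003
t 10.35 tcp [ 0.5045 -0.1383  0.0157] rail -0.0287 -0.0013 F [  6.  -12.2   0.7] grip -0.0003
clock: 10.55
tool_pos: [0.5047, -0.1377, 0.0158]
ee_rot: [-1.558, -0.263, 0.257]
force: [7.3, -15.9, 0.9]
grip_width: -0.0004
t 10.55 tcp [ 0.5047 -0.1377  0.0158] rail -0.0282 -0.0016 F [  7.3 -15.9   0.9] grip -0.0004
```

```bash
python3 -m creep '[[[0,0,0],[0,0,-0.2],-1],[[0,0,0],[0,0,-0.4],-1],[[0,0,0],[0,0,-0.8],-1],[[0,0,0],[0,0,-1],-1],[[0,0,0],[0,0,-1],-1],[[0,0,0],[0,-1,-1],-1],[[0,0,0],[0,-1,-1],-1],[[0,0,0],[0,-1,0],-1]]'; python3 st.py|head -1;python3 -c "
from h import *
i=snap('top','t6');j=snap('side','s6')
a=cv2.resize(i[130:250,160:310],None,fx=5,fy=5,interpolation=cv2.INTER_CUBIC)
b=cv2.resize(j[150:270,200:350],None,fx=5,fy=5,interpolation=cv2.INTER_CUBIC)
cv2.imwrite('pics/t6c.png',a);cv2.imwrite('pics/s6c.png',b)"
```

```text
clock: 11.35
tool_pos: [0.5475, -0.2681, 0.0912]
ee_rot: [-1.556, -0.259, 0.257]
force: [0.7, 0.6, -1.1]
grip_width: 0.0002
t 11.35 tcp [ 0.5475 -0.2681  0.0912] rail -0.1654 0.0003 F [ 0.7  0.6 -1.1] grip 0.0002
```

View pics/t6c.png

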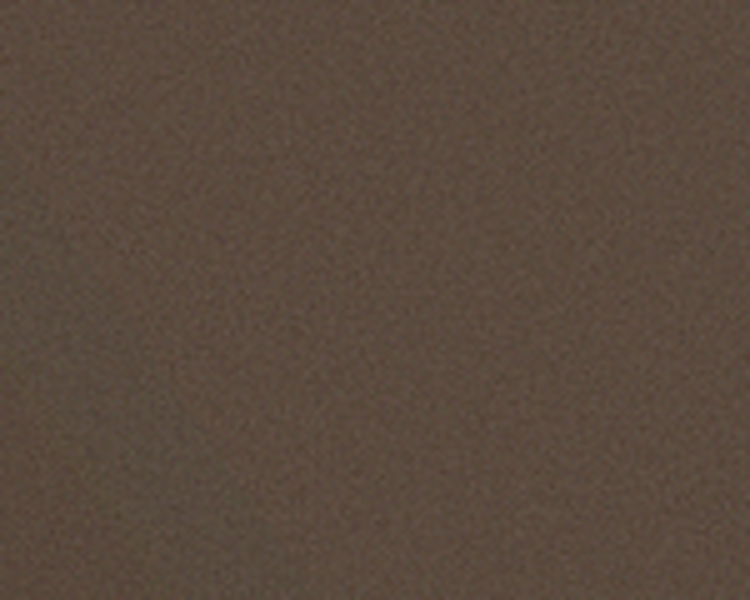

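View pics/s6c.png

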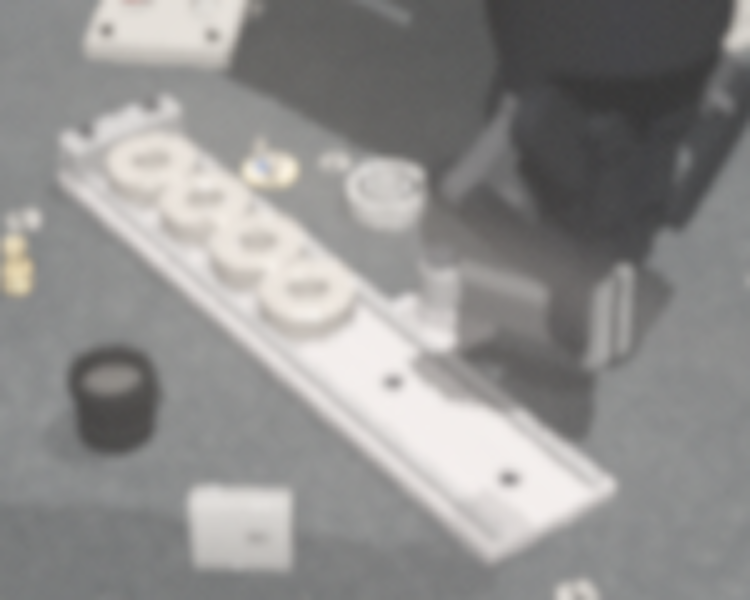

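```bash
python3 - <<'E'
from h import *
r=np.load('rail_pose.npy'); O,a=r[:2],r[2:]; n=np.array([-a[1],a[0]])
f=lambda u,v,z:((lambda d:(round(d@a,4),round(d@n,4)))(ray('side',u,v,z)[:2]-O))
# initial (v_side crop: 4x, offset 180,160)
print('init',[f(180+x/4-.4,160+y/4-.4,.022) for x,y in((267,138),(309,175),(357,214),(405,254))])
print('now',[f(200+x/5-.4,150+y/5-.4,.022) for x,y in((153,160),(207,198),(260,242),(310,291))])
p=f(200+452/5,150+275/5,.034);print('?',p)
E
```

```text
init [(np.float64(0.0533), np.float64(0.0007)), (np.float64(0.0139), np.float64(0.0018)), (np.float64(-0.0263), np.float64(0.0014)), (np.float64(-0.065), np.float64(0.0015))]
now [(np.float64(0.1127), np.float64(0.0025)), (np.float64(0.0747), np.float64(-0.0002)), (np.float64(0.0354), np.float64(-0.0002)), (np.float64(-0.0038), np.float64(0.0028))]
? (np.float64(-0.0437), np.float64(-0.0385))
```

```bash
python3 - <<'E'
from h import *
r=np.load('rail_pose.npy'); O,a=r[:2],r[2:]; n=np.array([-a[1],a[0]])
w=lambda x,y,z:np.r_[O+a*x+n*y,z]
j=cv2.imread('pics/s6.png'); x0,y0,k=205,160,11
im=cv2.resize(j[y0:y0+52,x0:x0+70],None,fx=k,fy=k,interpolation=cv2.INTER_CUBIC)
def dr(pts,c):
    q=((proj('side',pts)-[x0,y0])*k+(k-1)/2).astype(int); cv2.polylines(im,[q.reshape(-1,1,2)],False,c,1)
T=np.linspace(0,2*np.pi,60)
for cx in(.1155,.0765,.0375,-.0015): dr([w(cx+.0195*np.cos(t),.0195*np.sin(t),.022) for t in T],(0,0,255))
dr([w(.135,y,.026) for y in(-.028,.028)],(0,255,0)); dr([w(.15,y,.026) for y in(-.028,.028)],(0,255,0)); dr([w(.135,y,.008) for y in(-.0205,.0205)],(255,0,0))
cv2.imwrite('pics/s6d.png',im)
E
```

```text
(no output)
```

View pics/s6d.png

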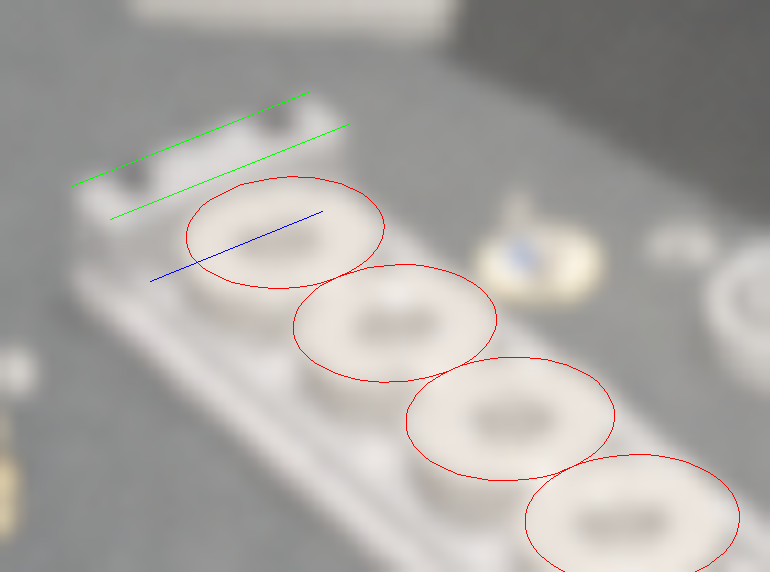

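```bash
python3 -m creep '[[[0,0,0],[0.9,0,0],-1],[[0,0,0],[0.9,0,0.8],-1],[[0,0,0],[0.9,0,0.9],-1],[[0,0,0],[0.9,0,0.9],-1],[[0,0,0],[0.5,0,0.9],-1],[[0,0,0],[0,0,0.5],-1],[[0,0,0],[0,0,0],-1]]'; python3 st.py r,-.067,-.1,.019;python3 -c "
from h import *
j=snap('side','s7')
b=cv2.resize(j[130:250,210:360],None,fx=5,fy=5,interpolation=cv2.INTER_CUBIC)
cv2.imwrite('pics/s7c.png',b)"
```

```text
clock: 12.15
tool_pos: [0.6098, -0.1352, 0.0896]
ee_rot: [-1.554, -0.259, 0.263]
force: [-1.2, 0.2, 0.9]
grip_width: -0.0001
t 12.15 tcp [ 0.6098 -0.1352  0.0896] rail -0.06 -0.1018 F [-1.2  0.2  0.9] grip -0.0001
tool z yaw err 0.0013467088119953896 down [-2.2e-03  6.0e-04 -1.0e+00] q [-0.27  0.61  1.77  0.    0.76 -0.6 ]
r,-.067,-.1,.019 need rows-units [-0.07  2.82 -0.28] [ 0.61  -0.142  0.019]
```

View pics/s7c.png

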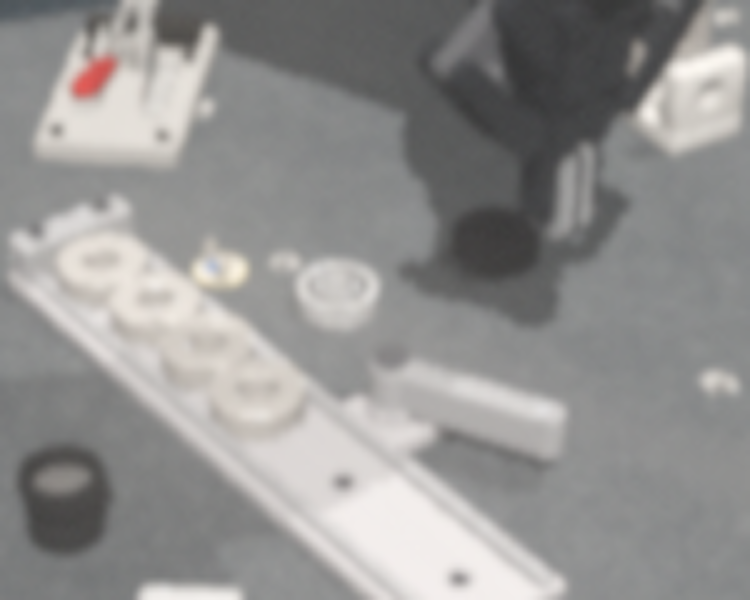

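```bash
python3 - <<'E'
from h import *
r=np.load('rail_pose.npy'); O,a=r[:2],r[2:]; n=np.array([-a[1],a[0]])
d=ray('side',210+558/5-.4,130+410/5-.4,.034)[:2]-O; x,y=d@a,d@n; print(x,y,np.arctan2(-(x+.032),y+.042))
E
python3 -m creep '[[[0,0,0],[-0.07,0.5,-0.28],-1],[[0,0,0],[0,0.7,0],-1],[[0,0,0],[0,0.7,0],-1],[[0,0,0],[0,0.5,0],-1],[[0,0,0],[0,0.2,0],-1],[[0,0,0],[0,0.1,0],-1],[[0,0,0],[0,0,0],-1]]'; python3 st.py r,-.067,-.1,.019 r,-.072,-.0865,.019 r,-.087,-.0625,.019
```

```text
-0.09589186942020568 -0.07225680620793558 2.0130713025667935
clock: 12.9
tool_pos: [0.6117, -0.1437, 0.0228]
ee_rot: [-1.555, -0.26, 0.26]
force: [0.6, 0.0, -0.1]
grip_width: 0.0001
t 12.9 tcp [ 0.6117 -0.1437  0.0228] rail -0.0687 -0.1008 F [ 0.6  0.  -0.1] grip 0.0001
tool z yaw err -0.0005556413932568116 down [ 1.e-04 -0.e+00 -1.e+00] q [-0.28  0.71  1.79 -0.    0.64 -0.61]
r,-.067,-.1,.019 need rows-units [-0.03  0.15  0.07] [ 0.61  -0.142  0.019]
r,-.072,-.0865,.019 need rows-units [-0.57  0.15 -0.13] [ 0.599 -0.152  0.019]
r,-.087,-.0625,.019 need rows-units [-1.53  0.15 -0.73] [ 0.581 -0.174  0.019]
```

```bash
python3 -m creep '[[[0,0,0],[-0.3,0.1,-0.07],-1],[[0,0,0],[-0.3,0,-0.06],-1],[[0,0,0],[-0.25,0,-0.15],-1],[[0,0,0],[-0.25,0,-0.15],-1],[[0,0,0],[-0.2,0,-0.15],-1],[[0,0,0],[-0.2,0,-0.15],-1],[[0,0,0],[0,0,0],-1]]'; python3 st.py  r,-.087,-.0625,.019 r,-.0913,-.0326,.019;python3 -c "
from h import *
j=snap('side','s8')
b=cv2.resize(j[130:250,210:360],None,fx=5,fy=5,interpolation=cv2.INTER_CUBIC)
cv2.imwrite('pics/s8c.png',b)"
```

```text
clock: 13.6
tool_pos: [0.5817, -0.1736, 0.0204]
ee_rot: [-1.555, -0.259, 0.259]
force: [0.5, 0.5, 0.4]
grip_width: -0.0002
t 13.6 tcp [ 0.5817 -0.1736  0.0204] rail -0.0872 -0.0628 F [0.5 0.5 0.4] grip -0.0002
tool z yaw err -0.001050313728256258 down [-0.e+00 -1.e-04 -1.e+00] q [-0.34  0.69  1.85 -0.    0.6  -0.67]
r,-.087,-.0625,.019 need rows-units [-0.01  0.05  0.01] [ 0.581 -0.174  0.019]
r,-.0913,-.0326,.019 need rows-units [-1.21  0.05 -0.16] [ 0.554 -0.187  0.019]
```

View pics/s8c.png

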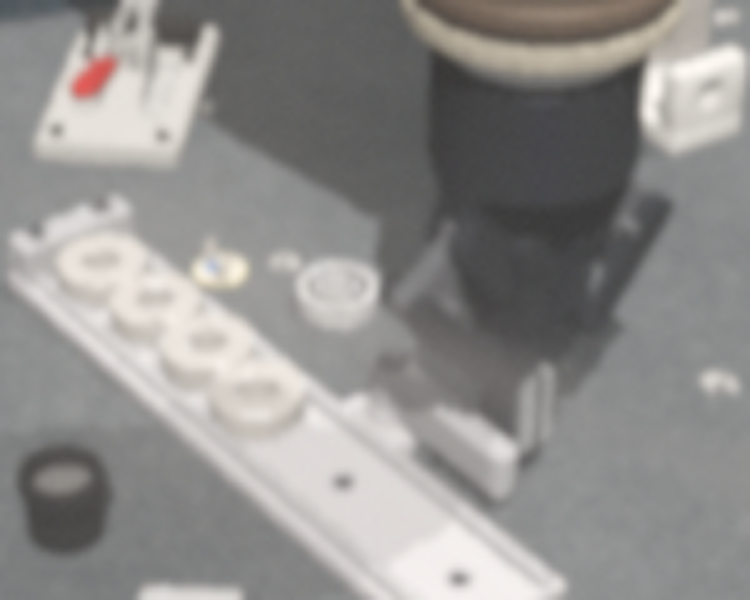

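```bash
python3 -m creep '[[[0,0,0],[-0.2,0.03,-0.03],-1],[[0,0,0],[-0.25,0.02,-0.03],-1],[[0,0,0],[-0.25,0,-0.03],-1],[[0,0,0],[-0.25,0,-0.03],-1],[[0,0,0],[-0.25,0,-0.03],-1],[[0,0,0],[0,0,0],-1]]'; python3 st.py  r,-.0913,-.0326,.019 r,-.0782,-.0045,.019;python3 -c "
from h import *
j=snap('side','s9')
b=cv2.resize(j[130:250,210:360],None,fx=5,fy=5,interpolation=cv2.INTER_CUBIC)
cv2.imwrite('pics/s9c.png',b)"
```

```text
clock: 14.25
tool_pos: [0.5539, -0.1864, 0.019]
ee_rot: [-1.555, -0.259, 0.26]
force: [-0.0, 0.3, 0.0]
grip_width: -0.0001
t 14.25 tcp [ 0.5539 -0.1864  0.019 ] rail -0.0903 -0.0323 F [-0.   0.3  0. ] grip -0.0001
tool z yaw err -0.0007878887224932463 down [-8.e-04  2.e-04 -1.e+00] q [-0.38  0.67  1.9  -0.    0.57 -0.71]
r,-.0913,-.0326,.019 need rows-units [ 0.01  0.   -0.04] [ 0.554 -0.187  0.019]
r,-.0782,-.0045,.019 need rows-units [-1.11  0.    0.48] [ 0.524 -0.184  0.019]
```

View pics/s9c.png

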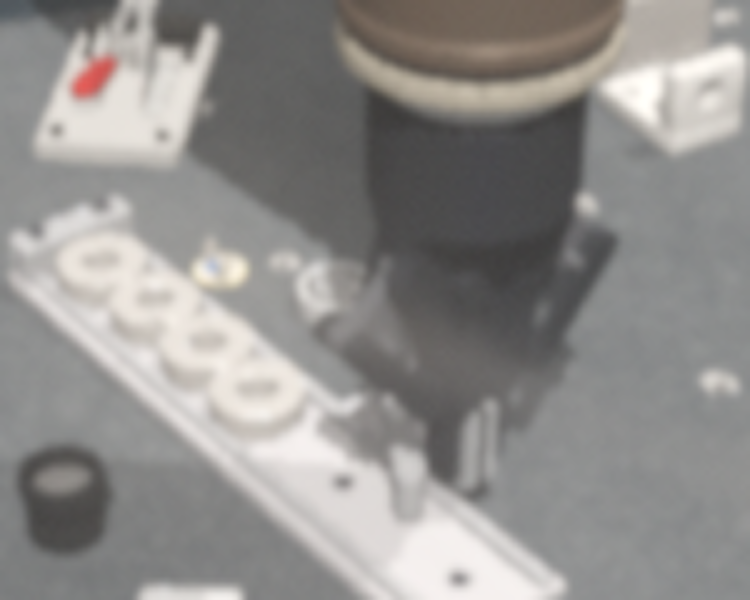

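Bar is about 1 rad now, ahead of the fingers and following as expected. Continue.

```bash
python3 -m creep '[[[0,0,0],[-0.2,0,0.07],-1],[[0,0,0],[-0.25,0,0.09],-1],[[0,0,0],[-0.25,0,0.1],-1],[[0,0,0],[-0.22,0,0.11],-1],[[0,0,0],[-0.2,0,0.12],-1],[[0,0,0],[0,0,0],-1]]'; python3 st.py  r,-.0782,-.0045,.019 r,-.062,.009,.019 r,-.049,.013,.019;python3 -c "
from h import *
j=snap('side','s10')
b=cv2.resize(j[130:250,210:360],None,fx=5,fy=5,interpolation=cv2.INTER_CUBIC)
cv2.imwrite('pics/s10c.png',b)"
```

```text
clock: 14.9
tool_pos: [0.5233, -0.1833, 0.019]
ee_rot: [-1.555, -0.259, 0.26]
force: [1.0, -1.7, 0.1]
grip_width: -0.0002
t 14.9 tcp [ 0.5233 -0.1833  0.019 ] rail -0.0774 -0.0044 F [ 1.  -1.7  0.1] grip -0.0002
tool z yaw err -0.0004126803813404578 down [-1.e-03  4.e-04 -1.e+00] q [-0.39  0.65  1.97 -0.    0.52 -0.72]
r,-.0782,-.0045,.019 need rows-units [ 0.   -0.   -0.03] [ 0.524 -0.184  0.019]
r,-.062,.009,.019 need rows-units [-0.54  0.    0.61] [ 0.506 -0.173  0.019]
r,-.049,.013,.019 need rows-units [-0.7   0.    1.13] [ 0.498 -0.162  0.019]
```

View pics/s10c.png

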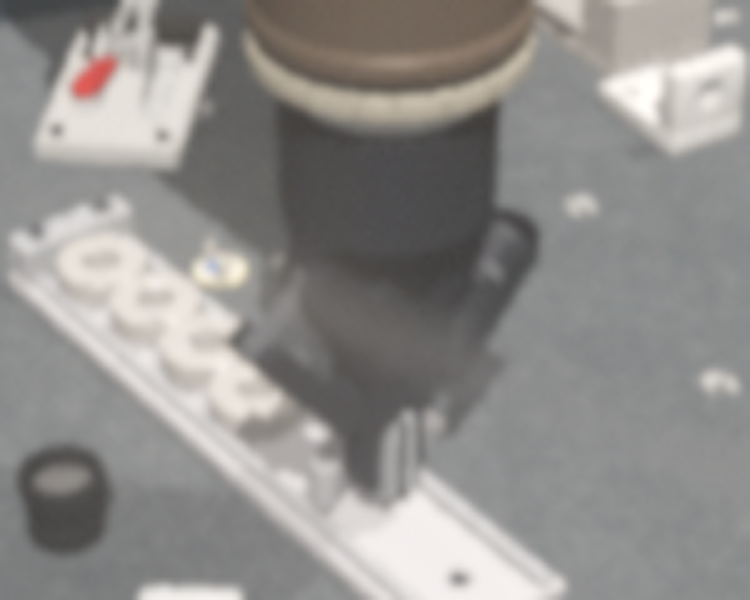

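```bash
python3 -m creep '[[[0,0,0],[-0.16,0,0.14],-1],[[0,0,0],[-0.16,0,0.16],-1],[[0,0,0],[-0.14,0,0.16],-1],[[0,0,0],[-0.12,0,0.16],-1],[[0,0,0],[-0.08,0,0.16],-1],[[0,0,0],[-0.04,0,0.12],-1],[[0,0,0],[0,0,0],-1]]'; python3 st.py r,-.049,.013,.019; python3 -m creep '[[[0,0,0],[0,0,0.08],-1],[[0,0,0],[0,0,0.08],-1],[[0,0,0],[0,0,0],-1]]'; python3 st.py r,-.049,.013,.019
```

```text
clock: 15.65
tool_pos: [0.5002, -0.1676, 0.019]
ee_rot: [-1.555, -0.26, 0.26]
force: [0.2, 0.0, -0.0]
grip_width: 0.0002
t 15.65 tcp [ 0.5002 -0.1676  0.019 ] rail -0.055 0.0123 F [ 0.2  0.  -0. ] grip 0.0002
tool z yaw err -2.1106400827308747e-05 down [-5.e-04  2.e-04 -1.e+00] q [-0.38  0.63  2.03 -0.    0.48 -0.71]
r,-.049,.013,.019 need rows-units [-0.03  0.    0.24] [ 0.498 -0.162  0.019]
clock: 15.95
tool_pos: [0.4992, -0.164, 0.019]
ee_rot: [-1.555, -0.26, 0.26]
force: [0.6, 0.3, -1.1]
grip_width: -0.0
t 15.95 tcp [ 0.4992 -0.164   0.019 ] rail -0.0513 0.0121 F [ 0.6  0.3 -1.1] grip -0.0
tool z yaw err -0.00014378578296203592 down [-2.e-04  1.e-04 -1.e+00] q [-0.38  0.63  2.04  0.    0.48 -0.71]
r,-.049,.013,.019 need rows-units [-0.04  0.    0.09] [ 0.498 -0.162  0.019]
```

```bash
for i in 1; do python3 -m creep '[[[0,0,0],[0,0,0.06],-1],[[0,0,0],[0,0,0.06],-1],[[0,0,0],[0,0,0],-1]]'; python3 st.py|head -1; done; python3 -m creep '[[[0,0,0],[0,0,0.06],-1],[[0,0,0],[0,0,0],-1]]'; python3 st.py|head -1; python3 -c "
from h import *
j=snap('side','s11')
b=cv2.resize(j[130:250,210:360],None,fx=5,fy=5,interpolation=cv2.INTER_CUBIC)
cv2.imwrite('pics/s11c.png',b)"
```

```text
clock: 16.25
tool_pos: [0.4988, -0.1624, 0.0191]
ee_rot: [-1.557, -0.261, 0.26]
force: [-1.0, -13.5, -2.3]
grip_width: 0.0002
t 16.25 tcp [ 0.4988 -0.1624  0.0191] rail -0.0496 0.0119 F [ -1.  -13.5  -2.3] grip 0.0002
clock: 16.45
tool_pos: [0.4989, -0.162, 0.0193]
ee_rot: [-1.558, -0.262, 0.259]
force: [-2.6, -26.3, -4.5]
grip_width: -0.0004
t 16.45 tcp [ 0.4989 -0.162   0.0193] rail -0.0493 0.0118 F [ -2.6 -26.3  -4.5] grip -0.0004
```

View pics/s11c.png

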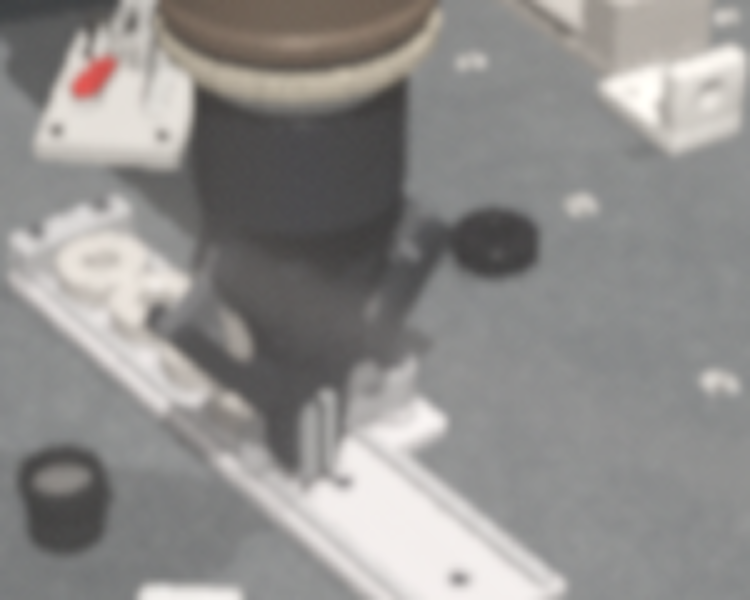

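```bash
python3 -m creep '[[[0,0,0],[0,0,-0.3],-1],[[0,0,0],[0,0,-0.8],-1],[[0,0,0],[0,0,-1],-1],[[0,0,0],[0,0,-1],-1],[[0,0,0],[0,-0.8,-1],-1],[[0,0,0],[0,-1,-0.8],-1],[[0,0,0],[0,-0.5,0],-1],[[0,0,0],[0,0,0],-1]]'; python3 st.py|head -1; python3 -c "
from h import *
j=snap('side','s12');snap('top','t12')
b=cv2.resize(j[130:250,210:360],None,fx=5,fy=5,interpolation=cv2.INTER_CUBIC)
cv2.imwrite('pics/s12c.png',b)"
```

```text
clock: 17.3
tool_pos: [0.5386, -0.2772, 0.0781]
ee_rot: [-1.557, -0.261, 0.257]
force: [-0.3, 0.1, 0.2]
grip_width: 0.0002
t 17.3 tcp [ 0.5386 -0.2772  0.0781] rail -0.1712 0.0117 F [-0.3  0.1  0.2] grip 0.0002
```

View pics/s12c.png

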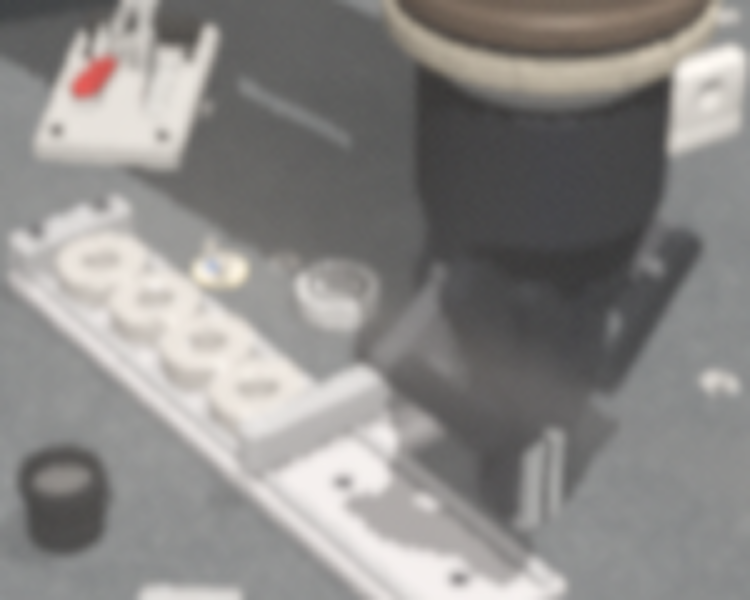

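View pics/t12.png

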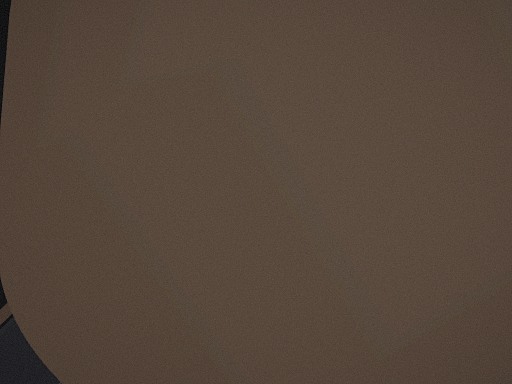

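```bash
python3 -m creep '[[[0,0,0],[0,-1,0],-1],[[0,0,0],[0,-1,0],-1],[[0,0,0],[0,-1,0],-1],[[0,0,0],[0,-1,0.3],-1],[[0,0,0],[0,-1,0.6],-1],[[0,0,0],[0,-1,1],-1],[[0,0,0],[0,-0.5,1],-1],[[0,0,0],[0,0,1],-1]]'; python3 -m creep '[[[0,0,0],[0.3,0,1],-1],[[0,0,0],[0.3,0,1],-1],[[0,0,0],[0.3,0,1],-1],[[0,0,0],[0.3,0,1],-1],[[0,0,0],[0.3,0,1],-1],[[0,0,0],[0.3,0,1],-1],[[0,0,0],[0.3,0,1],-1],[[0,0,0],[0.3,0,1],-1]]'
python3 -m creep '[[[0,0,0],[0.2,0,1],-1],[[0,0,0],[0,0,1],-1],[[0,0,0],[0,0,1],-1],[[0,0,0],[0,0,1],-1],[[0,0,0],[0,0,1],-1],[[0,0,0],[0,0,1],-1],[[0,0,0],[0,0,1],-1],[[0,0,0],[0,0,1],-1]]'
python3 -m creep '[[[0,0,0],[0,0,1],-1],[[0,0,0],[0,0,1],-1],[[0,0,0],[0,0,1],-1],[[0,0,0],[0,0,1],-1],[[0,0,0],[0,0,0],-1],[[0,0,0],[0,0,0],-1]]'
python3 st.py|head -1; python3 -c "
from h import *
j=snap('top','t13')
b=cv2.resize(j[120:240,160:310],None,fx=5,fy=5,interpolation=cv2.INTER_CUBIC)
cv2.imwrite('pics/t13c.png',b)"
```

```text
clock: 18.2
tool_pos: [0.5059, -0.1824, 0.2397]
ee_rot: [-1.556, -0.261, 0.259]
force: [0.3, 0.4, 0.7]
grip_width: 0.0
clock: 19.0
tool_pos: [0.4966, 0.0265, 0.2379]
ee_rot: [-1.555, -0.259, 0.262]
force: [0.0, 0.2, 0.6]
grip_width: 0.0002
clock: 19.8
tool_pos: [0.4359, 0.2167, 0.2379]
ee_rot: [-1.556, -0.259, 0.262]
force: [1.1, 0.5, 0.6]
grip_width: -0.0
clock: 20.4
tool_pos: [0.4039, 0.3104, 0.238]
ee_rot: [-1.556, -0.26, 0.263]
force: [0.3, -0.1, -0.3]
grip_width: -0.0004
t 20.4 tcp [0.4039 0.3104 0.238 ] rail 0.4284 -0.052 F [ 0.3 -0.1 -0.3] grip -0.0004
```

View pics/t13c.png

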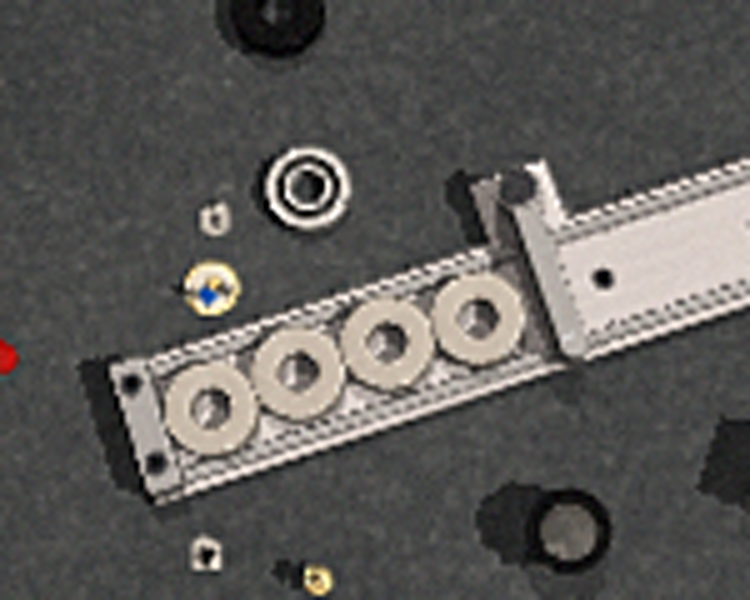

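```bash
python3 - <<'E'
from h import *
r=np.load('rail_pose.npy'); O,a=r[:2],r[2:]; n=np.array([-a[1],a[0]])
f=lambda x,y,z:(lambda d:np.round([d@a,d@n],4))(ray('top',160+(x-2)/5,120+(y-2)/5,z)[:2]-O)
b=cv2.imread('pics/t13c.png'); d=b[:,:,2].astype(int)-b[:,:,0]; m=((d>14)&(d<60)&(b.max(2)>120)).astype(np.uint8)*255
m=cv2.GaussianBlur(cv2.morphologyEx(m,cv2.MORPH_OPEN,np.ones((7,7))),(5,5),0)[250:480,150:540]
c=cv2.HoughCircles(m,cv2.HOUGH_GRADIENT,1,70,param1=150,param2=8,minRadius=44,maxRadius=51)[0][:5]
R=sorted([tuple(f(x+150,y+250,.022)) for x,y,_ in c]); print(R, c.round(0).tolist()); print(np.linalg.norm(np.diff(R,axis=0),axis=1))
p,t=f(518,184,.038),f(574,345,.034); print('pivot',p,'tip',t,'theta',np.arctan2(-(t-p)[0],(t-p)[1]))
print('stop face',f(153,360,.026),f(180,480,.026))
E
```

```text
[(np.float64(0.0001), np.float64(0.0008)), (np.float64(0.0381), np.float64(-0.002)), (np.float64(0.0766), np.float64(-0.0011)), (np.float64(0.1143), np.float64(0.0017))] [[328.0, 66.0, 47.0], [148.0, 122.0, 47.0], [62.0, 158.0, 47.0], [238.0, 90.0, 48.0]]
[0.03810302 0.03851052 0.03780384]
pivot [-0.0322 -0.0428] tip [-0.0322  0.0267] theta -0.0
stop face [ 0.131 -0.024] [0.1353 0.0264]
```

```bash
python3 -c "
from cell import manip
print(manip.finish_job())"
```

```text
the job is handed in; nothing more can be done
None
```

I pushed the four rings along the channel with closed fingertips behind ring_4 until they met the end stop. I then swung the retainer from about 2.0 rad round to its limit, moved the arm clear and handed the job in at about 20.5 s of the 51 s.

- **Row:** The push force climbed to about 17 N with the row hard up against the stop. In the last top view the ring centres lay at about 114, 77, 38 and 0 mm along the rail. The home positions are 115.5, 76.5, 37.5 and -1.5 mm, and the neighbours are about 38 mm apart, so they are touching.
- **Retainer:** The force jumped to about 26 N at the point where I expected the limit. The last top view gives an angle of about 0.00 rad.
- **Bystanders:** None looked moved in the last pictures. I did not measure their positions again, and the gauge block was outside the final top crop.
- **Disagreement:** The views do not agree on ring_1 against its 113.5 mm limit. The side view taken before the retainer was closed gave 112.7 mm, just under it, while the final top view gave 114.3 mm. The side view read the whole row about 2 mm low, in line with the roughly 2 mm calibration. With the home outlines drawn on the side picture, the rings sat against the stop, so I treated the row as home.

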